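# Pack the courier tray at a blood-collection session

## Task

Pack the black courier tray: stand the capped jar in the wide round holder and the capped tube in the narrow round holder, keeping both upright on the way, lay the dark grey slide box flat in the rectangular pocket, and set the small coverslip box flat on the middle of the slide box. Leave the open, empty jar and the open, empty tube standing where they are.

Things in the scene. Friction and masses are not known exactly. Their poses are not given: they have to be found in the camera images.
- jar: capped specimen jar, white plastic, standing upright: body 46 mm across, screw cap 50 mm across and 16 mm high, ribbed, closed and plain white on top; 62 mm high in all. Origin at the centre of its underside, z up its axis.
- tube: capped sample tube with a flat foot, white plastic, standing upright: body 28 mm across, cap 30 mm across and 19 mm high, ribbed, closed and plain white on top; 85 mm high in all. Origin at the centre of its underside, z up its axis.
- open_jar: empty jar without a cap, open at the top, white plastic, 46 mm across, 56 mm high, wall 3 mm: does not belong in the tray. Origin at the centre of its underside, z up its axis.
- open_tube: empty tube without a cap, open at the top, white plastic, 28 mm across, 78 mm high, wall 3 mm: does not belong in the tray. Origin at the centre of its underside, z up its axis.
- slide_box: closed dark grey plastic slide box lying flat, 80 mm long (its x) by 38 mm wide (its y) by 32 mm high, with a pale seam round it. Origin at the centre of its underside, z up. At the start its length lies within about 25 degrees of world x.
- coverslip_box: small closed carton lying flat, brown cardboard with a pale band round its sides, 44 mm long (its x) by 30 mm wide (its y) by 20 mm high. Origin at the centre of its underside, z up. At the start its length lies within about 25 degrees of world x. Not to be confused with a flat paper gauze pack (50 x 50 x 10 mm).
- tray: black open courier tray, fixed to the table, 120 mm (its x) by 300 mm (its y), rim 20 mm above the table, walls and floor 5 mm thick. Origin at the centre of its underside. The three holders stand in a row along its y, 100 mm apart, in any order. Loose things on the table are at least 90 mm apart, centre to centre.
- wide_holder: wide round holder for the jar: a white upright ring fixed in the tray, 62 mm inside, 68 mm outside, 15 mm high, open above; the tray's floor is its bottom. Origin at the centre of its underside, level with the tray's floor (5 mm above the table).
- narrow_holder: narrow round holder for the tube: a white upright ring fixed in the tray, 44 mm inside, 50 mm outside, 22 mm high, open above; the tray's floor is its bottom. Origin at the centre of its underside, level with the tray's floor (5 mm above the table).
- pocket: rectangular pocket for the slide box: a low white frame fixed in the tray, 96 mm (its x, across the tray) by 54 mm (its y) inside, walls 3 mm thick and 12 mm high, open above. Origin at the centre of its underside, level with the tray's floor (5 mm above the table).
There are look-alikes about, which are no part of the job. What is shaped like the coverslip_box but pink or yellow is not meant. Leave any turquoise look-alike of the slide_box alone.

How it is judged:
By the outcome, as a careful person would: the job done as asked, in the order asked, and still so for the second after the job is handed in, with the robot touching nothing.
It also fails if it takes over 102 s, if anything falls off the work surface, if the arm or the gripper's body presses on something with over 40 N, if the wrist force passes 120 N, or if a joint passes its speed limit or range.

## Robot

A 6-joint arm with a two-finger parallel gripper is mounted at the origin on the work surface. World frame = base frame: x ahead of the robot, y to its left, z up, the work surface at z = 0. Lengths are in m, angles in rad, forces in N, time in s.
With the tool pointing down it reaches from about 0.275 to 0.725 m from the base axis. Payload 15.9 kg.
Tool frame: the origin (TCP) lies midway between the tips of the shut fingers; the grasp point (between the pads) lies 19 mm behind it (ctrl.pinch_z is the distance from the TCP to the grasp point, in m); z points along the fingers, y is the line along which they close (so a half turn about z gives the same grasp; the last joint's range is limited). The gripper opens to 85 mm and grips with 20 to 120 N. Pads are 22 mm wide; open, the fingers measure 114 mm over their backs; the gripper's body (76 mm by 85 mm) begins 54 mm behind the grasp point. The pads swing forward as they close: fully open they stand 13 mm farther back than shut.
Start: joints at [1.128, 0.213, -0.034, 1.323, 0, 1.571], TCP at [0.214, 0.452, 0.231] pointing down, gripper open.
Joint ranges: [-2.98, 2.98], [-0.74, 1.72], [-1.14, 1.35], [-2.1, 2.04], [-1.57, 1.44], [-3.14, 3.14]. Speed limits (rad/s): [1.89, 1.89, 2.39, 2.57, 3.14, 3.14].

## Interface

Orientations are given as a unit quaternion [w, x, y, z].
In Python, from workcell import ctrl gives the robot as it stands.
- The arm moves only by the tool apply_moves, never from a script. Its argument "series" is a list that holds one entry, the list of rows, each a list of 7 numbers: the turn, a rotation vector about the tool's x, y, z in parts of the range, where 1.0 means 2 pi rad, then the shift along the tool's x, y, z in shares of 50 cm (1.0 is 50 cm), then the finger opening in mm, from 0 to 85.4. A call has 1 to 8 rows; each row is the pose to reach, as a shift and turn from the pose commanded when the call began, along the tool's axes at that moment; what a row does not reach only later rows make up. A row lasts 1/8 s, in which the tool goes at most 62.5 mm and 10.7 degrees, less where a joint would pass 70% of its speed; a pose out of reach is approached as far as the arm can. No shift or turn number may pass 1 either way. A call with a gripper value outside its range is refused whole. The fingers move at their own pace and stop on an object; "squeeze" is the grip in N (left out, the last holds). Time passes only in rows, so rows that repeat a pose let the fingers close. It gives the time, the measured TCP pose, the force, the opening and the grip force at its end, in the units of the state.
- ctrl.sense(): the state, without advancing time (a new reading comes with each control period).
- ctrl.snapshot(name): name is "scene" or "top" or "wrist"; returns the picture (480x640x3 uint8, blue, green, red); there is no depth.
- ctrl.camera_params(name): a dict with "fx", "fy", "cx", "cy" (pixels), "rvec" (rotation vector, rad) and "tvec" (3), from world to camera coordinates, as OpenCV has them. Camera axes: x right, y down, z forward; pixel columns grow to the right and rows downward; lengths in m; the calibration is good to about 2 mm. A picture is of the moment at which its call begins: read the wrist's pose just before it. camera_params takes no time and is no camera call; for the wrist camera it gives the pose at the moment of the call.
- ctrl.hand_in(): hands the job in; it is judged then, once.
Trained networks look in the newest picture that a camera, given by its name, has taken for a name from the list of things; names that differ only in an ending like _2 or _b are one class to them, and where a whole thing is asked for, a point or a joint stands for the part that bears it (a point fixed in the world has none). Each returns a list of dicts, best first, with "score" (0 to 1); they miss things now and then, are a little off and sometimes report something else, mostly with a low value. They report only what shows in the picture. A call takes as long as a camera call. They do not tell look-alikes from the thing itself.
- ctrl.look_for(camera, label): "xy" ([column, row] in pixels, amid what is visible of it).
- ctrl.silhouettes(camera, label): "mask" (480x640 bool, what is visible of it) and "xy" ([column, row] in pixels, amid what is visible of it).
- ctrl.pinpoint(camera, label): "xy" ([column, row] in pixels: a listed point, or the origin of a listed thing).
The state is a dict: "t": time; "joints": joint angles; "joint_vel": joint speeds; "tau": joint torques, N m; "position": TCP position; "orientation": TCP orientation; "wrist_force": force on the tool from outside, world axes, zero at the start; "moment": the same for the moment, N m; "grip_width": finger opening in m; "finger_force": force on a finger pad.
Only numpy, scipy, OpenCV 4.12 (cv2) and the standard library are available. Lean on these libraries where they do the work, as an engineer would, in place of code of your own. Each camera call takes 0.05 s, during which the arm holds its last target. There are 200 camera calls.

## Working session

There is one attempt and no reset: what is moved stays moved. The work goes in short steps, Python scripts to look and compute and a tool call to move; the robot and the scene stay as the last step left them, time stands still between calls to the robot, and variables do not carry over. Pictures are saved under pics/ and viewed, at most 14 in all, crops included, and the job is handed in when it is done.

Besides the shell and the picture viewer there is one more tool, called after "Request:" as name(argument=value, ...), one argument or row to a line, values as JSON. apply_moves: Moves the arm, as the interface text tells. Its arguments: {"type":"object","properties":{"series":{"type":"array"},"squeeze":{"type":"number"}},"required":["series"]}

```bash
mkdir -p pics; ls; cat > h.py <<'E'
import numpy as np, cv2
from workcell import ctrl
from scipy.spatial.transform import Rotation as R
def P(c):
    p=ctrl.camera_params(c); K=np.array([[p['fx'],0,p['cx']],[0,p['fy'],p['cy']],[0,0,1]])
    return K,cv2.Rodrigues(np.array(p['rvec'],float))[0],np.array(p['tvec'],float).ravel()
def proj(c,X):
    K,r,t=P(c); q=(K@(r@np.atleast_2d(X).T+t[:,None])); return (q[:2]/q[2]).T
def ray(c,uv):
    K,r,t=P(c); d=r.T@np.linalg.solve(K,[*uv,1]); return -r.T@t,d/np.linalg.norm(d)
def atz(c,uv,z):
    o,d=ray(c,uv); return o+d*(z-o[2])/d[2]
def tri(rays):
    A=sum(np.eye(3)-np.outer(d,d) for o,d in rays); b=sum((np.eye(3)-np.outer(d,d))@o for o,d in rays)
    return np.linalg.solve(A,b)
E
python3 - <<'E'
from h import *
np.set_printoptions(precision=3,suppress=True)
ims=[]
for c in ['scene','top','wrist']:
    im=ctrl.snapshot(c); cv2.imwrite(f'pics/{c}0.png',im)
    o=ray(c,(320,240)); print(c,*o)
    if c=='wrist':continue
    for l in ['jar','tube','open_jar','open_tube','slide_box','coverslip_box','tray','wide_holder','narrow_holder','pocket']:
        print(c,l,[(np.round(d['xy']).astype(int).tolist(),round(float(d['score']),2)) for d in ctrl.pinpoint(c,l)][:5])
s=ctrl.sense();print(s)
E
```

```text
pics
scene [ 1.303 -0.235  0.922] [-0.672  0.174 -0.72 ]
scene jar [([296, 246], 0.91)]
scene tube [([349, 230], 0.73)]
scene open_jar [([447, 206], 0.92)]
scene open_tube [([163, 300], 0.97), ([344, 295], 0.65)]
scene slide_box [([133, 241], 0.94), ([189, 248], 0.71)]
scene coverslip_box [([213, 224], 0.83), ([257, 218], 0.81), ([241, 242], 0.77)]
scene tray [([347, 295], 0.75)]
scene wide_holder [([345, 296], 0.76)]
scene narrow_holder []
scene pocket [([384, 280], 0.65)]
top [ 0.44  -0.033  1.146] [ 0.056  0.023 -0.998]
top jar [([350, 272], 0.56)]
top tube [([369, 183], 0.56), ([289, 270], 0.52)]
top open_jar [([170, 288], 0.92)]
top open_tube [([493, 226], 0.73)]
top slide_box [([516, 318], 0.76), ([463, 288], 0.68), ([323, 187], 0.34)]
top coverslip_box [([409, 281], 0.89), ([386, 316], 0.67), ([433, 320], 0.59)]
top tray [([322, 186], 0.77)]
top wide_holder [([404, 282], 0.72), ([318, 186], 0.53)]
top narrow_holder [([366, 182], 0.63)]
top pocket [([272, 198], 0.67), ([351, 271], 0.23)]
wrist [0.137 0.489 0.373] [ 0.304 -0.137 -0.943]
{'t': 1.15, 'joints': array([ 1.128,  0.213, -0.034,  1.323,  0.   ,  1.571]), 'joint_vel': array([-0.   ,  0.   , -0.001,  0.   ,  0.   , -0.001]), 'tau': array([ -0.004, -68.597,  48.733,   0.001,  -0.   ,   0.   ]), 'position': array([0.214, 0.452, 0.231]), 'orientation': array([0.   , 0.22 , 0.976, 0.   ]), 'wrist_force': array([-0.417, -0.371,  0.364]), 'moment': array([-0.023, -0.008, -0.045]), 'finger_force': 0.0, 'grip_width': 0.08549839107603513}
```

View pics/scene0.png

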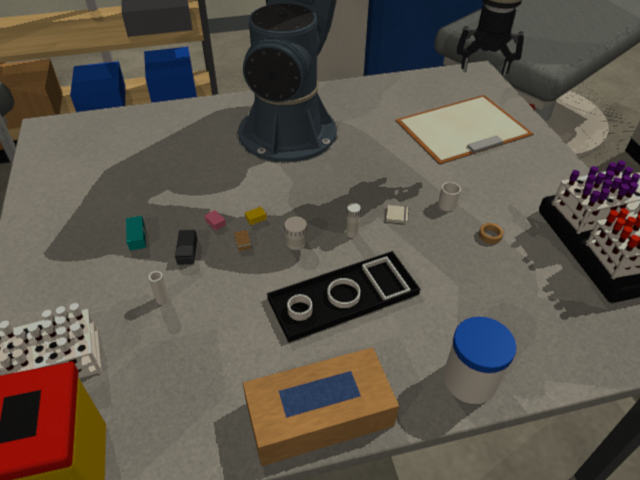

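View pics/top0.png

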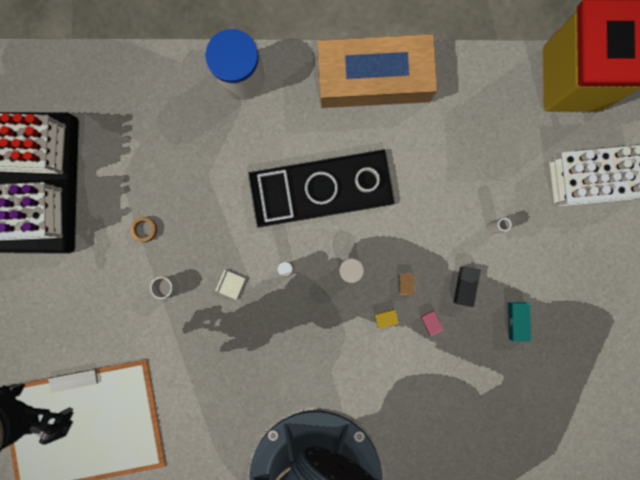

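Scene view: the capped jar is at (296,232), the capped tube at (353,218), the brown carton at (243,240) and the grey slide box at (186,246). In the tray, the pocket is at (386,278), the wide holder at (344,293) and the narrow holder at (300,306).

Candidates in the top view:
- **Jar:** capped (351,271), open (161,288). I choose the capped one.
- **Tube:** capped (285,268), open (504,225). I choose the capped one.
- **Coverslip box:** brown (406,284), pink (431,322), yellow (386,318), gauze pack (231,284). I choose the brown one.
- **Slide box:** dark grey (467,286), turquoise (519,321). I choose the dark grey one.

Next I'll fit poses from the silhouettes in both views and make one close crop.

```bash
cat > fit.py <<'E'
from h import *
from scipy.optimize import minimize
def pts(kind,dims,p):
    x,y,yaw,h,z0=p
    if kind=='cyl':
        a=np.linspace(0,2*np.pi,48)
        L=[(r*np.cos(a),r*np.sin(a),np.full(48,z0+f*h)) for r,f in dims]
        q=np.hstack([np.array(l) for l in L])
    else:
        q=np.array([[i*dims[0]/2,j*dims[1]/2,z0+k*h] for i in(-1,1) for j in(-1,1) for k in(0,1)]).T
    c,s=np.cos(yaw),np.sin(yaw)
    return np.array([c*q[0]-s*q[1]+x,s*q[0]+c*q[1]+y,q[2]]).T
def hullmask(c,X,S=4):
    m=np.zeros((480*1,640*1),np.uint8)
    h=cv2.convexHull(proj(c,X).astype(np.float32))
    cv2.fillConvexPoly(m,np.round(h*16).astype(np.int32),255,cv2.LINE_AA,4); return m/255.
def fit(kind,dims,p0,masks,free):
    p0=np.array(p0,float); sc=np.array([.004,.004,.1,.006,.005])
    def cost(v):
        p=p0.copy(); p[free]+=v*sc[free]; e=0
        for c,m in masks.items():
            g=hullmask(c,pts(kind,dims,p)); e+=1-np.minimum(g,m).sum()/np.maximum(g,m).sum()
        return e/len(masks)
    best=None
    for d in ([0,] if 2 not in free else [-.3,0,.3]):
        v0=np.zeros(len(free)); 
        if 2 in free: v0[list(free).index(2)]=d/.1
        r=minimize(cost,v0,method='Nelder-Mead',options=dict(initial_simplex=np.vstack([v0]+[v0+e for e in np.eye(len(free))]),maxiter=250,xatol=.01,fatol=1e-4))
        if best is None or r.fun<best.fun: best=r
    p=p0.copy(); p[free]+=best.x*sc[free]; return p,best.fun
E
python3 - <<'E'
from fit import *
import pickle
np.set_printoptions(precision=4,suppress=True)
for c in('scene','top'): ctrl.snapshot(c)
T=ctrl.snapshot('top')
cv2.imwrite('pics/crop1.png',cv2.resize(T[230:360,210:560],None,fx=2.2,fy=2.2,interpolation=cv2.INTER_CUBIC))
D={'jar':('cyl',[(.023,0),(.023,.74),(.025,.742),(.025,1)],.062,(351,271),(296,233)),
'tube':('cyl',[(.014,0),(.014,.77),(.015,.776),(.015,1)],.085,(285,268),(353,219)),
'slide_box':('box',(.08,.038),.032,(467,286),(186,246)),
'coverslip_box':('box',(.044,.03),.02,(406,284),(243,240)),
'pocket':('box',(.102,.06),.012,(275,195),(386,278)),
'wide_holder':('cyl',[(.034,0),(.034,1)],.015,(321,188),(344,293)),
'narrow_holder':('cyl',[(.025,0),(.025,1)],.022,(368,180),(300,306)),
'tray':('box',(.12,.30),.02,(321,188),(344,296)),
'open_jar':('cyl',[(.023,0),(.023,1)],.056,(161,288),(450,196)),
'open_tube':('cyl',[(.014,0),(.014,1)],.078,(504,225),(157,288))}
out={}
for l,(k,d,h,ut,us) in D.items():
    ms={}
    for c,u in(('top',ut),('scene',us)):
        S=[s for s in ctrl.silhouettes(c,l) if np.hypot(*(np.array(s['xy'])-u))<18]
        if S:
            m=S[0]['mask'].astype(np.uint8)
            if l in('pocket','wide_holder','narrow_holder','tray'):
                q=cv2.convexHull(np.argwhere(m)[:,::-1].astype(np.int32)); cv2.fillConvexPoly(m,q,1)
            ms[c]=m.astype(float)
    z0=.005 if 'holder' in l or l=='pocket' else 0
    x=tri([ray('top',ut),ray('scene',us)])
    free=[0,1,3] if k=='cyl' else [0,1,2,3]
    a=atz('top',ut,z0+h)
    if not ms: print(l,'no mask',x); continue
    if len(ms)<2: free=free[:-1]
    p,e=fit(k,d,[a[0],a[1],0,h,z0],ms,free)
    out[l]=p; print(l,list(ms),'tri',x,'fit',p,'err %.3f'%e)
pickle.dump(out,open('poses.pkl','wb'))
E
```

```text
jar ['top', 'scene'] tri [ 0.4381 -0.0699  0.0335] fit [ 0.4378 -0.0704  0.      0.0593  0.    ] err 0.126
tube ['scene'] tri [0.4428 0.0649 0.0513] fit [0.4393 0.0662 0.     0.085  0.    ] err 0.150
slide_box ['top', 'scene'] tri [ 0.4082 -0.3158  0.0213] fit [ 0.4073 -0.317  -0.1909  0.0279  0.    ] err 0.136
coverslip_box ['top', 'scene'] tri [ 0.4112 -0.1884  0.0125] fit [ 0.4099 -0.1899  0.0031  0.0177  0.    ] err 0.187
pocket ['scene'] tri [0.5997 0.0927 0.0163] fit [0.5938 0.0938 0.1719 0.012  0.005 ] err 0.115
wide_holder ['top', 'scene'] tri [ 0.6158 -0.0056  0.0139] fit [ 0.6144 -0.0049  0.      0.0118  0.005 ] err 0.091
narrow_holder ['top'] tri [ 0.6326 -0.1049  0.0218] fit [ 0.6326 -0.1063  0.      0.022   0.005 ] err 0.177
tray ['top', 'scene'] tri [ 0.6171 -0.0055  0.0054] fit [ 0.6153 -0.0058  0.177   0.0194  0.    ] err 0.026
open_jar ['top', 'scene'] tri [0.3983 0.3274 0.0287] fit [0.3997 0.3224 0.     0.0522 0.    ] err 0.127
open_tube ['top', 'scene'] tri [ 0.5361 -0.3833  0.0459] fit [ 0.5333 -0.3773  0.      0.0748  0.    ] err 0.181
```

View pics/crop1.png

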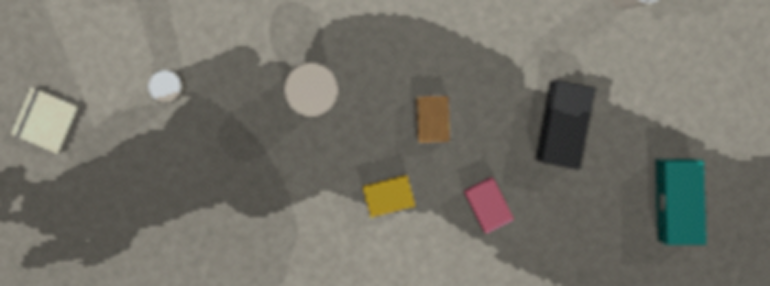

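The crop, with pixels in its own frame, shows a closed white jar cap at (311,89) and a closed tube cap at (165,86). The brown carton is at (433,119) and the dark grey slide box at (566,124). Pink (489,205), yellow (389,196) and turquoise (682,202) are decoys. The fitted heights agree with the text to within a few mm, so I'll move over the jar.

```bash
cat >> h.py <<'E'
def go(x,y,z,hd,ref=None):
    """tool-axes move to TCP x,y,z (m), tool y heading hd deg, pointing down"""
    s=ctrl.sense(); p=np.array(s['position']); q=s['orientation']
    Rc=R.from_quat([q[1],q[2],q[3],q[0]]); a=np.radians(hd)
    Y=np.array([np.cos(a),np.sin(a),0]); Z=np.array([0,0,-1.]); X=np.cross(Y,Z)
    Rt=R.from_matrix(np.array([X,Y,Z]).T)
    print('go',np.round((Rc.inv()*Rt).as_rotvec(),3),np.round(Rc.inv().apply(np.array([x,y,z])-p)*1000,1))
E
python3 -c "
from h import *
go(.438,-.0704,.17,90)"
```

```text
go [-0.    -0.    -0.443] [-425.9 -375.9   61.3]
```

Careful with the scale: shifts go in shares of 50 cm and turns go in shares of 2 pi rad. That gives: -426 mm / 500 = -0.852, -376 mm / 500 = -0.752, -0.443 rad / 6.2832 = -0.0705.

Request:
apply_moves(
  series=[
    [[0, 0, -0.0705, -0.852, -0.752, 0.122, 85], [0, 0, -0.0705, -0.852, -0.752, 0.122, 85], [0, 0, -0.0705, -0.852, -0.752, 0.122, 85], [0, 0, -0.0705, -0.852, -0.752, 0.122, 85], [0, 0, -0.0705, -0.852, -0.752, 0.122, 85], [0, 0, -0.0705, -0.852, -0.752, 0.122, 85], [0, 0, -0.0705, -0.852, -0.752, 0.122, 85], [0, 0, -0.0705, -0.852, -0.752, 0.122, 85]],
  ],
  squeeze=40,
)

```text
t: 3.3
position: [0.4072, 0.0009, 0.179]
orientation: [0.0, -0.0, 1.0, 0.0]
wrist_force: [2.5, 0.9, -0.2]
grip_width: 0.0847
finger_force: 0.0
```

```bash
python3 - <<'E'
from h import *
go(.438,-.0704,.17,90)
im=ctrl.snapshot('wrist'); cv2.imwrite('pics/w1.png',im)
for l in('jar','tube','coverslip_box'):
  for d in ctrl.silhouettes('wrist',l)[:3]: print(l,d['xy'],d['score'],atz('wrist',d['xy'],.06))
for n,X in (('jar top',(.438,-.0704,.062)),('tubetop',(.4393,.0662,.085))): print(n,proj('wrist',X))
print(ctrl.sense()['joint_vel'])
E
```

```text
go [0.    0.001 0.   ] [-30.8 -71.3   9. ]
jar [230.0, 259.6] 0.73 [ 0.43030281 -0.06678343  0.06      ]
tube [397.8, 266.2] 0.92 [0.43574195 0.06307813 0.06      ]
coverslip_box [132.2, 123.0] 0.89 [ 0.33028234 -0.12034773  0.06      ]
coverslip_box [16.3, 117.9] 0.61 [ 0.32681059 -0.19713718  0.06      ]
jar top [[220.09890488 271.05735043]]
tubetop [[406.62432287 285.66953603]]
[ 0.06060329 -0.01470046 -0.00674008  0.00580914  0.00445534  0.01181618]
```

View pics/w1.png

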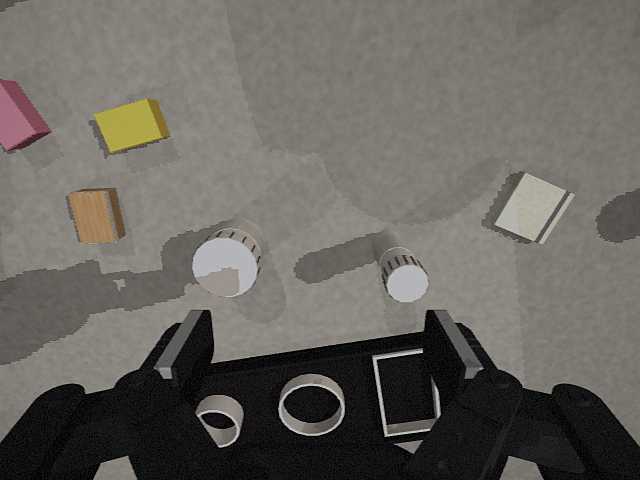

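Wrist view: the jar cap is at (225,267) and the tube cap at (405,283), within about 5 px of my predictions. The brown carton is at (97,215).

Converted, -69 mm / 500 = -0.138, 60 mm / 500 = 0.12.

Request:
apply_moves(
  series=[
    [[0, 0, 0, -0.06, -0.138, 0.12, 85], [0, 0, 0, -0.06, -0.138, 0.12, 85], [0, 0, 0, -0.06, -0.138, 0.12, 85], [0, 0, 0, -0.06, -0.138, 0.12, 85]],
  ],
)

```text
t: 4.0
position: [0.4367, -0.0646, 0.1195]
orientation: [0.0, -0.001, 1.0, 0.0]
wrist_force: [0.6, -0.3, -1.1]
grip_width: 0.0855
finger_force: 0.0
```

```bash
python3 - <<'E'
from h import *
go(.437,-.068,.029,90)
im=ctrl.snapshot('wrist'); 
for l in('jar','tube'):
  for d in ctrl.silhouettes('wrist',l)[:2]:
    m=d['mask'].astype(np.uint8); g=im.min(2)
    print(l,d['xy'],d['score'])
for X in ((.437,-.068,.062),(.4393,.0662,.085)): print(proj('wrist',X))
a=np.linspace(0,6.28,80)
for (x,y,r,h) in((.437,-.068,.025,.062),(.4393,.0655,.015,.085)):
    q=proj('wrist',np.array([x+r*np.cos(a),y+r*np.sin(a),0*a+h]).T); cv2.polylines(im,[np.round(q).astype(int)],1,(0,0,255),1)
cv2.imwrite('pics/w2.png',im)
E
```

```text
go [0.    0.    0.002] [-0.3 -3.4 90.5]
jar [309.4, 253.0] 0.86
[[309.47873317 263.03925206]]
[[563.58204282 284.67582355]]
```

View pics/w2.png

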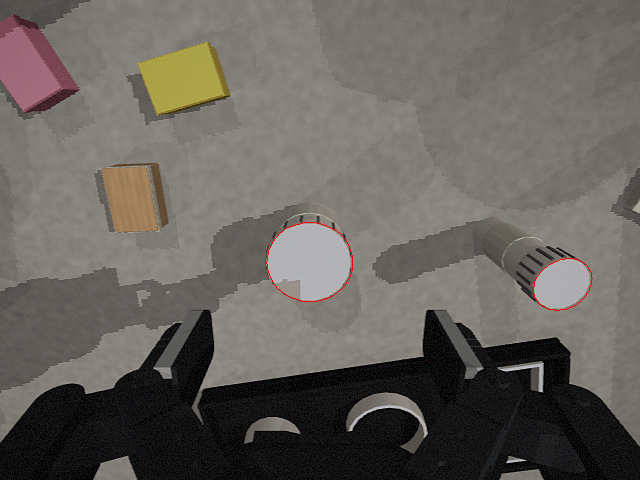

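The overlay rings match the caps at (309,262) and (562,284), which gives the jar at (.437,-.068) and the tube at (.439,.0655). I'll grasp the jar by its cap.

Converted, 92 mm / 500 = 0.184, 75 mm / 500 = 0.15.

Request:
apply_moves(
  series=[
    [[0, 0, 0, 0, 0, 0.08, 85], [0, 0, 0, 0, 0, 0.15, 85], [0, 0, 0, 0, 0, 0.184, 85], [0, 0, 0, 0, 0, 0.184, 60], [0, 0, 0, 0, 0, 0.184, 40], [0, 0, 0, 0, 0, 0.184, 40], [0, 0, 0, 0, 0, 0.184, 40]],
  ],
  squeeze=40,
)

```text
t: 5.03
position: [0.4375, -0.0658, 0.0282]
orientation: [0.001, -0.0, 1.0, 0.0]
wrist_force: [-2.4, 0.7, 8.4]
grip_width: 0.0488
finger_force: 40.7
```

```bash
python3 -c "
from h import *
print(ctrl.sense()); go(.6147,-.0055,.12,90)"
```

```text
{'t': 5.025, 'joints': array([-1.49629712e-01,  2.43425021e-01, -5.43932602e-01,  7.81431075e-01,
        3.67655487e-04, -1.50099802e-01]), 'joint_vel': array([-0.0011677 , -0.00012334,  0.00111024,  0.00068681,  0.00065184,
       -0.00120929]), 'tau': array([-3.94242983e-01, -5.96492708e+01,  3.88943624e+01, -9.74038169e-01,
       -4.27371506e-01,  3.77195247e-02]), 'position': array([ 0.43751919, -0.06584152,  0.02819561]), 'orientation': array([ 1.02000887e-03, -2.35229627e-04,  9.99999452e-01,  3.18933142e-05]), 'wrist_force': array([-2.43990198,  0.73319629,  8.37233141]), 'moment': array([0.41927272, 0.3681749 , 0.03959483]), 'finger_force': 40.696821212768555, 'grip_width': 0.048837740352142216}
go [0.    0.002 0.   ] [-177.4   60.3  -91.4]
```

Converted, -177 mm / 500 = -0.354, -158 mm / 500 = -0.316.

Request:
apply_moves(
  series=[
    [[0, 0, 0, 0, 0, -0.05, 40], [0, 0, 0, 0, 0, -0.1, 40], [0, 0, 0, -0.06, 0.02, -0.14, 40], [0, 0, 0, -0.15, 0.05, -0.14, 40], [0, 0, 0, -0.24, 0.082, -0.14, 40], [0, 0, 0, -0.316, 0.108, -0.14, 40], [0, 0, 0, -0.354, 0.12, -0.14, 40], [0, 0, 0, -0.354, 0.12, -0.14, 40]],
  ],
)

```text
t: 6.02
position: [0.6146, -0.0054, 0.0973]
orientation: [0.0, -0.001, 1.0, 0.0]
wrist_force: [-0.7, 0.0, -0.6]
grip_width: 0.0489
finger_force: 41.6
```

```bash
python3 - <<'E'
from h import *
go(.6147,-.0055,.035,90)
im=ctrl.snapshot('wrist')
go(.6147,-.0055,.035,90)
a=np.linspace(0,6.28,80)
for (x,y,r,h) in((.6147,-.0055,.034,.020),(.6147,-.0055,.031,.020),(.6325,-.1045,.025,.027),(.4393,.0655,.015,.085)):
    q=proj('wrist',np.array([x+r*np.cos(a),y+r*np.sin(a),0*a+h]).T); cv2.polylines(im,[np.round(q).astype(int)],1,(0,0,255),1)
cv2.imwrite('pics/w3.png',im)
E
```

```text
go [0.    0.001 0.001] [-0.1 -0.1 62.3]
go [-0.     0.     0.001] [-1.   0.3 62.3]
```

View pics/w3.png

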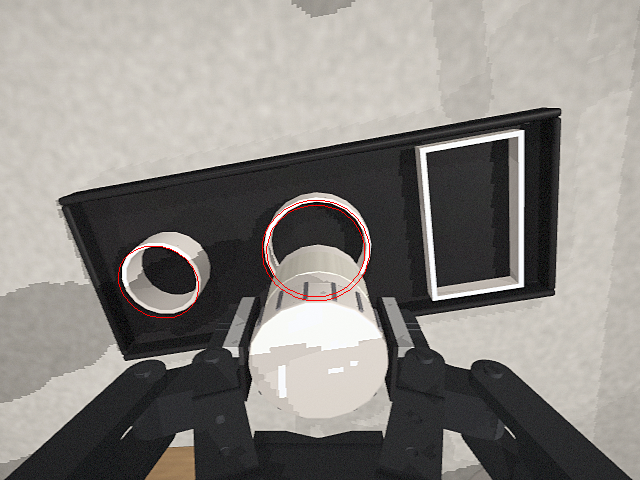

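The jar hangs centred between the fingers at (318,360). The wide ring's rim at (318,247) matches its prediction to within about 2 mm, and so does the narrow ring at (162,280). I'll lower and release.

Converted, 63 mm / 500 = 0.126, 58 mm / 500 = 0.116.

Request:
apply_moves(
  series=[
    [[0, 0, 0, 0, 0, 0.05, 40], [0, 0, 0, 0, 0, 0.096, 40], [0, 0, 0, 0, 0, 0.116, 40], [0, 0, 0, 0, 0, 0.126, 40], [0, 0, 0, 0, 0, 0.126, 40]],
  ],
)

```text
t: 6.7
position: [0.6137, -0.006, 0.0344]
orientation: [0.0, -0.0, 1.0, -0.0]
wrist_force: [-0.6, -1.1, -0.8]
grip_width: 0.049
finger_force: 41.6
```

Converted, -105 mm / 500 = -0.21, -80 mm / 500 = -0.16.

Request:
apply_moves(
  series=[
    [[0, 0, 0, 0, 0, 0, 60], [0, 0, 0, 0, 0, 0, 85], [0, 0, 0, 0, 0, 0, 85], [0, 0, 0, 0, 0, -0.06, 85], [0, 0, 0, 0, 0, -0.16, 85], [0, 0, 0, 0, 0, -0.21, 85]],
  ],
)

```text
t: 7.45
position: [0.6145, -0.0059, 0.1417]
orientation: [0.001, -0.0, 1.0, -0.0]
wrist_force: [0.1, -0.9, -0.1]
grip_width: 0.0853
finger_force: 0.0
```

```bash
python3 - <<'E'
from h import *
go(.4395,.0655,.125,90)
print(ctrl.sense()['joint_vel'])
E
```

```text
go [-0.     0.003  0.   ] [175.1  71.5  16.2]
[ 0.0009992  -0.08038006  0.33247496  0.43339863  0.0017388  -0.00069196]
```

Converted, 175 mm / 500 = 0.35, 160 mm / 500 = 0.32.

Request:
apply_moves(
  series=[
    [[0, 0, 0, 0.11, 0.044, 0.01, 85], [0, 0, 0, 0.22, 0.09, 0.02, 85], [0, 0, 0, 0.32, 0.13, 0.028, 85], [0, 0, 0, 0.35, 0.142, 0.032, 85], [0, 0, 0, 0.35, 0.142, 0.032, 85], [0, 0, 0, 0.35, 0.142, 0.032, 85]],
  ],
)

```text
t: 8.2
position: [0.4399, 0.0648, 0.1232]
orientation: [0.001, 0.0, 1.0, 0.0]
wrist_force: [-0.7, -0.4, 0.1]
grip_width: 0.085
finger_force: 0.0
```

```bash
python3 - <<'E'
from h import *
go(.4395,.0655,.049,90)
E
```

```text
go [ 0.     0.001 -0.   ] [ 0.5  0.7 74.2]
```

Converted, 74 mm / 500 = 0.148, 65 mm / 500 = 0.13.

Request:
apply_moves(
  series=[
    [[0, 0, 0, 0, 0.002, 0.07, 85], [0, 0, 0, 0, 0.002, 0.13, 85], [0, 0, 0, 0, 0.002, 0.148, 75], [0, 0, 0, 0, 0.002, 0.148, 50], [0, 0, 0, 0, 0.002, 0.148, 20], [0, 0, 0, 0, 0.002, 0.148, 20], [0, 0, 0, 0, 0.002, 0.148, 20], [0, 0, 0, 0, 0.002, 0.148, 20]],
  ],
)

```text
t: 9.2
position: [0.4396, 0.066, 0.0499]
orientation: [0.001, -0.0, 1.0, -0.0]
wrist_force: [0.3, -1.6, 6.8]
grip_width: 0.0291
finger_force: 38.9
```

```bash
python3 - <<'E'
from h import *
s=ctrl.sense(); print(s['position'],s['grip_width'],s['wrist_force'])
go(.6325,-.1043,.13,90)
E
```

```text
[0.43956969 0.06603377 0.04992725] 0.0290601706916845 [ 0.26029552 -1.56473789  6.76041178]
go [-0.     0.002  0.   ] [-193.1 -170.4  -79.7]
```

Converted, -193 mm / 500 = -0.386, -170 mm / 500 = -0.34.

Request:
apply_moves(
  series=[
    [[0, 0, 0, 0, 0, -0.07, 20], [0, 0, 0, 0, 0, -0.16, 20], [0, 0, 0, -0.07, -0.062, -0.176, 20], [0, 0, 0, -0.15, -0.132, -0.176, 20], [0, 0, 0, -0.23, -0.202, -0.176, 20], [0, 0, 0, -0.31, -0.274, -0.176, 20], [0, 0, 0, -0.37, -0.326, -0.176, 20], [0, 0, 0, -0.386, -0.34, -0.176, 20]],
  ],
)

```text
t: 10.2
position: [0.6328, -0.1055, 0.1367]
orientation: [0.0, 0.001, 1.0, -0.0]
wrist_force: [0.2, 0.1, -0.7]
grip_width: 0.0286
finger_force: 39.7
```

Converted, 40 mm / 500 = 0.08, 35 mm / 500 = 0.07.

Request:
apply_moves(
  series=[
    [[0, 0, 0, 0, 0, 0.04, 20], [0, 0, 0, 0, 0, 0.07, 20], [0, 0, 0, 0, 0, 0.08, 20], [0, 0, 0, 0, 0, 0.08, 20]],
  ],
)

```text
t: 10.7
position: [0.6315, -0.1036, 0.0971]
orientation: [-0.0, -0.0, 1.0, 0.0]
wrist_force: [0.9, -0.7, -0.7]
grip_width: 0.0286
finger_force: 39.7
```

```bash
python3 - <<'E'
from h import *
im=ctrl.snapshot('wrist')
go(.6325,-.1043,.0555,90)
a=np.linspace(0,6.28,80)
for (x,y,r,h) in((.6325,-.1043,.025,.027),(.6325,-.1043,.022,.027),(.6147,-.0055,.034,.020),(.6147,-.0055,.025,.067)):
    q=proj('wrist',np.array([x+r*np.cos(a),y+r*np.sin(a),0*a+h]).T); cv2.polylines(im,[np.round(q).astype(int)],1,(0,0,255),1)
cv2.imwrite('pics/w4.png',im)
E
```

```text
go [-0.     0.     0.001] [-0.8 -0.6 42. ]
```

View pics/w4.png

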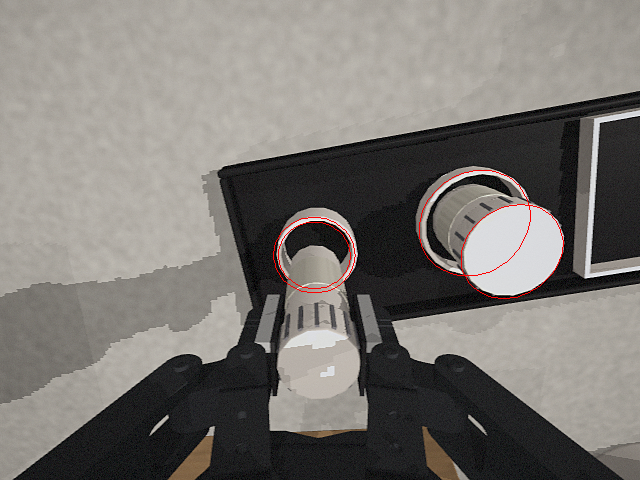

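The jar stands upright inside its ring (cap at (510,250), as predicted), and the tube is lined up with its ring at (315,253). I'll lower it.

Converted, 42 mm / 500 = 0.084, 41 mm / 500 = 0.082.

Request:
apply_moves(
  series=[
    [[0, 0, 0, 0, 0, 0.036, 20], [0, 0, 0, 0, 0, 0.066, 20], [0, 0, 0, 0, 0, 0.082, 20], [0, 0, 0, 0, 0, 0.084, 20], [0, 0, 0, 0, 0, 0.084, 20]],
  ],
)

```text
t: 11.38
position: [0.6318, -0.104, 0.0551]
orientation: [0.0, -0.0, 1.0, -0.0]
wrist_force: [-0.4, -0.2, -0.2]
grip_width: 0.0288
finger_force: 39.5
```

Converted, -105 mm / 500 = -0.21, -80 mm / 500 = -0.16.

Request:
apply_moves(
  series=[
    [[0, 0, 0, 0, 0, 0, 40], [0, 0, 0, 0, 0, 0, 60], [0, 0, 0, 0, 0, 0, 60], [0, 0, 0, 0, 0, -0.06, 60], [0, 0, 0, 0, 0, -0.16, 85], [0, 0, 0, 0, 0, -0.21, 85]],
  ],
)

```text
t: 12.12
position: [0.6325, -0.104, 0.1627]
orientation: [0.001, -0.0, 1.0, -0.0]
wrist_force: [-0.1, -0.7, -0.3]
grip_width: 0.0847
finger_force: 0.0
```

```bash
python3 - <<'E'
from h import *
go(.405,-.318,.14,79)
E
```

```text
go [-0.     0.003  0.192] [ 227.6 -213.9   22.2]
```

Converted, 228 mm / 500 = 0.456, -214 mm / 500 = -0.428, 0.19 rad / 6.2832 = 0.0302.

Request:
apply_moves(
  series=[
    [[0, 0, 0.0302, 0.456, -0.428, 0.044, 85], [0, 0, 0.0302, 0.456, -0.428, 0.044, 85], [0, 0, 0.0302, 0.456, -0.428, 0.044, 85], [0, 0, 0.0302, 0.456, -0.428, 0.044, 85], [0, 0, 0.0302, 0.456, -0.428, 0.044, 85], [0, 0, 0.0302, 0.456, -0.428, 0.044, 85], [0, 0, 0.0302, 0.456, -0.428, 0.044, 85], [0, 0, 0.0302, 0.456, -0.428, 0.044, 85]],
  ],
)

```text
t: 13.12
position: [0.4046, -0.3173, 0.138]
orientation: [0.0, 0.094, 0.996, 0.0]
wrist_force: [-0.1, -0.0, 0.7]
grip_width: 0.0849
finger_force: 0.0
```

```bash
python3 - <<'E'
from fit import *
np.set_printoptions(precision=4,suppress=True)
im=ctrl.snapshot('wrist')
for d in ctrl.silhouettes('wrist','slide_box')[:3]:
    g=im[d['mask']].mean(0); print(d['xy'],d['score'],g)
    if g.max()-g.min()<25:
        p,e=fit('box',(.08,.038),[.4073,-.317,-.19,.032,0],{'wrist':d['mask'].astype(float)},[0,1,2]); print(p,e)
        go(p[0],p[1],.013,np.degrees(p[2])+90)
        q=cv2.convexHull(proj('wrist',pts('box',(.08,.038),p)).astype(np.float32)); cv2.polylines(im,[np.round(q).astype(int)],1,(0,0,255),1)
        q=proj('wrist',pts('box',(.08,.038),p)[[1,3,7,5]]); cv2.polylines(im,[np.round(q).astype(int)],1,(0,255,0),1)
cv2.imwrite('pics/w5.png',im)
E
```

```text
[142.8, 158.3] 0.75 [89.4667 93.6941 36.0398]
[319.7, 226.4] 0.72 [57.28   56.2772 56.3723]
[ 0.4061 -0.3153 -0.1806  0.032   0.    ] 0.06860733942943698
go [ 0.     0.    -0.007] [ -1.1   2.2 124.9]
```

View pics/w5.png

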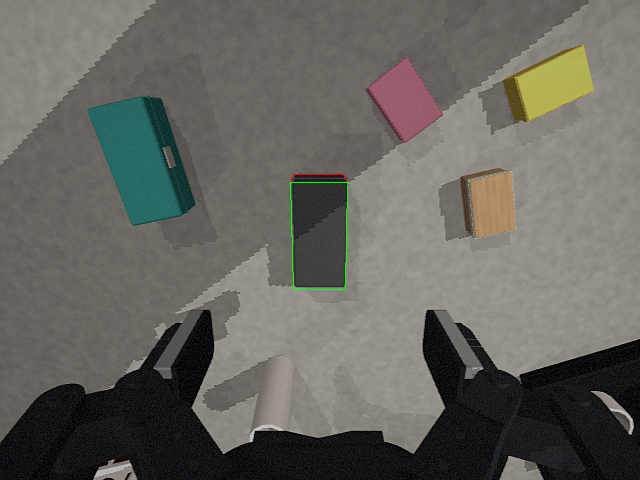

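The dark grey box at (320,228) fits its overlay, with yaw -0.18. The turquoise box is at (142,160) and the brown carton at (488,203). I'll descend and grasp.

Converted, 125 mm / 500 = 0.25, 118 mm / 500 = 0.236.

Request:
apply_moves(
  series=[
    [[0, 0, 0, -0.002, 0.004, 0.09, 85], [0, 0, 0, -0.002, 0.004, 0.18, 85], [0, 0, 0, -0.002, 0.004, 0.236, 85], [0, 0, 0, -0.002, 0.004, 0.25, 70], [0, 0, 0, -0.002, 0.004, 0.25, 30], [0, 0, 0, -0.002, 0.004, 0.25, 30], [0, 0, 0, -0.002, 0.004, 0.25, 30], [0, 0, 0, -0.002, 0.004, 0.25, 30]],
  ],
)

```text
t: 14.22
position: [0.406, -0.3167, 0.0143]
orientation: [0.001, 0.095, 0.996, -0.0]
wrist_force: [-0.0, 2.3, 6.7]
grip_width: 0.0372
finger_force: 41.1
```

```bash
python3 - <<'E'
from h import *
s=ctrl.sense(); print(s['position'],s['grip_width'],s['finger_force'],s['wrist_force'])
go(.597,.0929,.12,100.1)
E
```

```text
[ 0.40600174 -0.31667614  0.01433124] 0.03721959991220262 41.08653903007507 [-0.02534116  2.26980339  6.74866272]
go [-0.001  0.002 -0.366] [-110.6  438.2 -105.8]
```

Converted, 323 mm / 500 = 0.646, -115 mm / 500 = -0.23, -0.366 rad / 6.2832 = -0.0583.

Request:
apply_moves(
  series=[
    [[0, 0, 0, 0, 0, -0.09, 30], [0, 0, 0, 0, 0, -0.2, 30], [0, 0, -0.008, -0.024, 0.096, -0.23, 30], [0, 0, -0.0191, -0.052, 0.206, -0.23, 30], [0, 0, -0.0286, -0.08, 0.316, -0.23, 30], [0, 0, -0.0382, -0.108, 0.426, -0.23, 30], [0, 0, -0.0477, -0.136, 0.536, -0.23, 30], [0, 0, -0.0583, -0.164, 0.646, -0.23, 30]],
  ],
)

```text
t: 15.22
position: [0.5475, -0.0127, 0.129]
orientation: [0.001, -0.089, 0.996, -0.0]
wrist_force: [1.0, -0.9, -1.1]
grip_width: 0.0368
finger_force: 40.7
```

```bash
python3 - <<'E'
from h import *
go(.597,.0929,.09,100.1)
E
```

```text
go [-0.     0.002  0.002] [-67.4  95.1  39.1]
```

Converted, 95 mm / 500 = 0.19, 76 mm / 500 = 0.152.

Request:
apply_moves(
  series=[
    [[0, 0, 0, -0.054, 0.076, 0.02, 30], [0, 0, 0, -0.108, 0.152, 0.04, 30], [0, 0, 0, -0.134, 0.19, 0.064, 30], [0, 0, 0, -0.134, 0.19, 0.078, 30], [0, 0, 0, -0.134, 0.19, 0.078, 30], [0, 0, 0, -0.134, 0.19, 0.078, 30]],
  ],
)

```text
t: 15.98
position: [0.5958, 0.0898, 0.0895]
orientation: [0.0, -0.087, 0.996, -0.0]
wrist_force: [0.8, 0.5, -0.6]
grip_width: 0.0372
finger_force: 40.7
```

```bash
python3 - <<'E'
from fit import *
im=ctrl.snapshot('wrist')
go(.597,.0929,.0205,100.1)
for S,h,col in(((.102,.06),.012,(0,0,255)),((.096,.054),.012,(0,255,0))):
    q=proj('wrist',pts('box',S,[.597,.0929,.176,h,.005])[[1,3,7,5]]); cv2.polylines(im,[np.round(q).astype(int)],1,col,1)
# held box
s=ctrl.sense()['position']
q=cv2.convexHull(proj('wrist',pts('box',(.08,.038),[s[0],s[1],.176,.032,s[2]-.0143])).astype(np.float32)); cv2.polylines(im,[np.round(q).astype(int)],1,(255,200,0),1)
cv2.imwrite('pics/w6.png',im)
E
```

```text
go [-0.     0.001 -0.001] [-1.5  2.8 69.1]
```

View pics/w6.png

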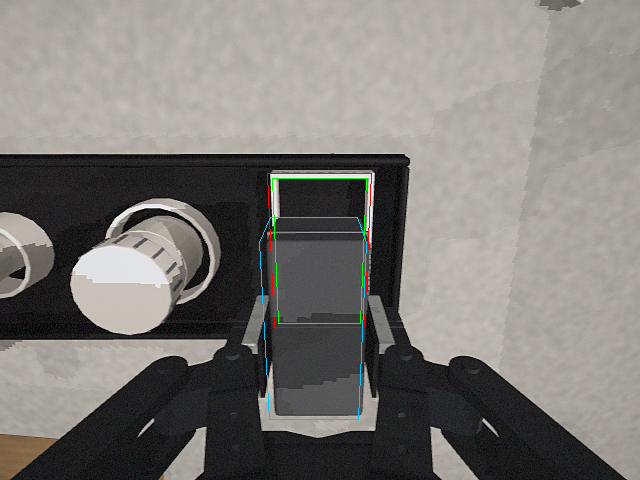

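The pocket overlay matches its frame at (320,250), and the held box is level and parallel to it. The jar is standing at (125,290). I'll lower the slide box.

Converted, 69 mm / 500 = 0.138, 67 mm / 500 = 0.134.

Request:
apply_moves(
  series=[
    [[0, 0, 0, -0.002, 0.004, 0.05, 30], [0, 0, 0, -0.002, 0.004, 0.096, 30], [0, 0, 0, -0.002, 0.004, 0.12, 30], [0, 0, 0, -0.002, 0.004, 0.134, 30], [0, 0, 0, -0.002, 0.004, 0.138, 30], [0, 0, 0, -0.002, 0.004, 0.138, 30]],
  ],
)

```text
t: 16.77
position: [0.5968, 0.0929, 0.0204]
orientation: [0.0, -0.088, 0.996, 0.0]
wrist_force: [0.1, 0.9, -0.6]
grip_width: 0.0376
finger_force: 40.8
```

Converted, -110 mm / 500 = -0.22, -80 mm / 500 = -0.16.

Request:
apply_moves(
  series=[
    [[0, 0, 0, 0, 0, 0, 45], [0, 0, 0, 0, 0, 0, 55], [0, 0, 0, 0, 0, 0, 55], [0, 0, 0, 0, 0, -0.06, 55], [0, 0, 0, 0, 0, -0.16, 85], [0, 0, 0, 0, 0, -0.22, 85]],
  ],
)

```text
t: 17.52
position: [0.5971, 0.0931, 0.1324]
orientation: [0.001, -0.088, 0.996, 0.0]
wrist_force: [0.8, 0.3, -0.4]
grip_width: 0.0848
finger_force: 0.0
```

```bash
python3 - <<'E'
from h import *
go(.41,-.19,.13,90)
E
```

```text
go [0.    0.002 0.176] [ 233.8 -245.9    1.9]
```

Converted, -246 mm / 500 = -0.492, 234 mm / 500 = 0.468, 0.176 rad / 6.2832 = 0.028.

Request:
apply_moves(
  series=[
    [[0, 0, 0.028, 0.468, -0.492, 0.004, 85], [0, 0, 0.028, 0.468, -0.492, 0.004, 85], [0, 0, 0.028, 0.468, -0.492, 0.004, 85], [0, 0, 0.028, 0.468, -0.492, 0.004, 85], [0, 0, 0.028, 0.468, -0.492, 0.004, 85], [0, 0, 0.028, 0.468, -0.492, 0.004, 85], [0, 0, 0.028, 0.468, -0.492, 0.004, 85], [0, 0, 0.028, 0.468, -0.492, 0.004, 85]],
  ],
)

```text
t: 18.52
position: [0.4096, -0.19, 0.1281]
orientation: [0.0, -0.0, 1.0, 0.0]
wrist_force: [-0.3, -0.5, -0.0]
grip_width: 0.0851
finger_force: 0.0
```

```bash
python3 - <<'E'
from fit import *
np.set_printoptions(precision=4,suppress=True)
im=ctrl.snapshot('wrist')
for d in ctrl.silhouettes('wrist','coverslip_box')[:4]:
    print(d['xy'],d['score'],im[d['mask']].mean(0))
    w=atz('wrist',d['xy'],.01)
    if np.hypot(w[0]-.41,w[1]+.19)<.03:
        p,e=fit('box',(.044,.03),[.41,-.19,0,.02,0],{'wrist':d['mask'].astype(float)},[0,1,2]); print(p,e)
        go(p[0],p[1],.004,np.degrees(p[2])+90)
        q=cv2.convexHull(proj('wrist',pts('box',(.044,.03),p)).astype(np.float32)); cv2.polylines(im,[np.round(q).astype(int)],1,(0,0,255),1)
        q=proj('wrist',pts('box',(.044,.03),p)[[1,3,7,5]]); cv2.polylines(im,[np.round(q).astype(int)],1,(0,255,0),1)
cv2.imwrite('pics/w7.png',im)
E
```

```text
[314.9, 231.6] 0.94 [ 83.7463 116.7814 145.7416]
[ 0.41   -0.1879  0.0439  0.02    0.    ] 0.05304149050229601
go [ 0.     0.    -0.043] [ -0.3   1.7 123.9]
[383.0, 125.8] 0.66 [ 66.3641 153.4565 160.9743]
[609.9, 391.8] 0.59 [102.9903 104.3799 105.9286]
[233.9, 111.8] 0.57 [ 95.1064  82.1629 134.5219]
```

View pics/w7.png

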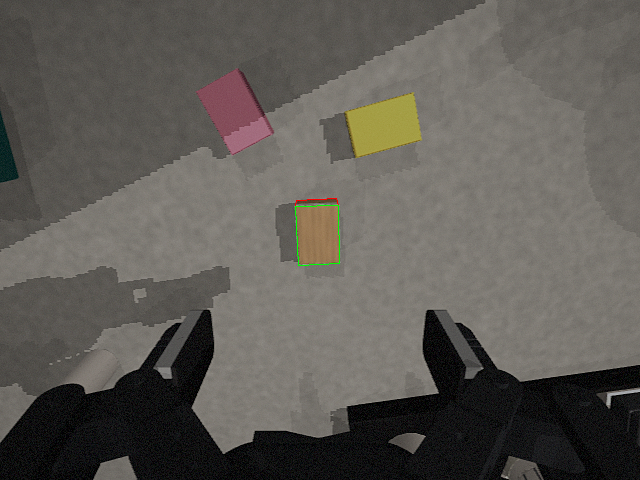

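The brown carton at (318,234) fits its overlay, with yaw 0.044. The pink decoy (235,110) and yellow decoy (383,125) are clear of the fingers. I'll grasp the brown one.

Converted, 123 mm / 500 = 0.246, 117 mm / 500 = 0.234, -0.043 rad / 6.2832 = -0.0068.

Request:
apply_moves(
  series=[
    [[0, 0, -0.0068, 0, 0.003, 0.09, 85], [0, 0, -0.0068, 0, 0.003, 0.18, 85], [0, 0, -0.0068, 0, 0.003, 0.234, 85], [0, 0, -0.0068, 0, 0.003, 0.246, 70], [0, 0, -0.0068, 0, 0.003, 0.246, 40], [0, 0, -0.0068, 0, 0.003, 0.246, 22], [0, 0, -0.0068, 0, 0.003, 0.246, 22], [0, 0, -0.0068, 0, 0.003, 0.246, 22]],
  ],
  squeeze=30,
)

```text
t: 19.62
position: [0.4102, -0.189, 0.0062]
orientation: [0.001, -0.022, 1.0, -0.0]
wrist_force: [-0.6, 2.7, 6.9]
grip_width: 0.0293
finger_force: 29.5
```

```bash
python3 - <<'E'
from h import *
s=ctrl.sense(); print(s['position'],s['grip_width'],s['finger_force'],s['wrist_force'])
go(.597,.0929,.12,100.1)
E
```

```text
[ 0.41016102 -0.18904918  0.00616779] 0.029289194875175922 29.48885053396225 [-0.57904735  2.69069901  6.9446977 ]
go [-0.001  0.002 -0.133] [-199.1  273.5 -113.6]
```

Converted, 261 mm / 500 = 0.522, -100 mm / 500 = -0.2, -0.133 rad / 6.2832 = -0.0212.

Request:
apply_moves(
  series=[
    [[0, 0, 0, 0, 0, -0.09, 22], [0, 0, 0, 0, 0, -0.2, 22], [0, 0, -0.0032, -0.066, 0.09, -0.228, 22], [0, 0, -0.008, -0.132, 0.18, -0.228, 22], [0, 0, -0.0127, -0.198, 0.272, -0.228, 22], [0, 0, -0.0159, -0.264, 0.362, -0.228, 22], [0, 0, -0.0207, -0.33, 0.454, -0.228, 22], [0, 0, -0.0212, -0.38, 0.522, -0.228, 22]],
  ],
)

```text
t: 20.62
position: [0.589, 0.0824, 0.1198]
orientation: [0.001, -0.089, 0.996, 0.0]
wrist_force: [0.5, -0.3, -0.7]
grip_width: 0.0291
finger_force: 30.7
```

Converted, 25 mm / 500 = 0.05, 15 mm / 500 = 0.03.

Request:
apply_moves(
  series=[
    [[0, 0, 0, -0.018, 0.024, 0, 22], [0, 0, 0, -0.018, 0.024, 0.03, 22], [0, 0, 0, -0.018, 0.024, 0.05, 22], [0, 0, 0, -0.018, 0.024, 0.05, 22]],
  ],
)

```text
t: 21.12
position: [0.5933, 0.0924, 0.0929]
orientation: [-0.001, -0.087, 0.996, -0.0]
wrist_force: [0.7, -0.3, 0.0]
grip_width: 0.0291
finger_force: 30.7
```

```bash
python3 - <<'E'
from fit import *
np.set_printoptions(precision=4,suppress=True)
im=ctrl.snapshot('wrist')
go(.597,.0929,.0445,100.1)
for S,h,z,col in(((.08,.038),.032,.005,(0,0,255)),((.102,.06),.012,.005,(0,255,0))):
    q=proj('wrist',pts('box',S,[.5965,.0929,.176,h,z])[[1,3,7,5]]); cv2.polylines(im,[np.round(q).astype(int)],1,col,1)
s=ctrl.sense()['position']
q=proj('wrist',pts('box',(.044,.03),[s[0],s[1],.176,.02,s[2]-.0062])[[1,3,7,5]]); cv2.polylines(im,[np.round(q).astype(int)],1,(255,200,0),1)
cv2.imwrite('pics/w8.png',im)
E
```

```text
go [-0.    -0.001 -0.001] [-3.2 -0.2 49.1]
```

View pics/w8.png

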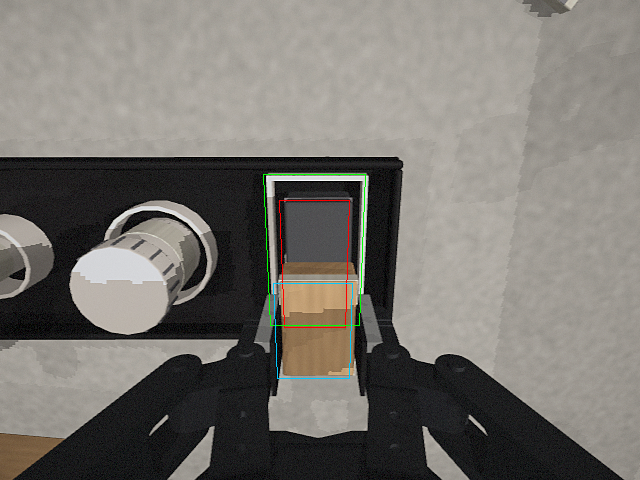

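The slide box lies flat in the pocket, top face at (318,235), and the carton is held above it and aligned. I'll lower it with a 3 mm correction.

Converted, 48 mm / 500 = 0.096, 45 mm / 500 = 0.09.

Request:
apply_moves(
  series=[
    [[0, 0, 0, -0.006, 0, 0.036, 22], [0, 0, 0, -0.006, 0, 0.07, 22], [0, 0, 0, -0.006, 0, 0.09, 22], [0, 0, 0, -0.006, 0, 0.096, 22], [0, 0, 0, -0.006, 0, 0.096, 22]],
  ],
)

```text
t: 21.8
position: [0.5976, 0.0941, 0.046]
orientation: [0.0, -0.088, 0.996, 0.0]
wrist_force: [0.6, 0.2, 0.6]
grip_width: 0.029
finger_force: 30.7
```

```bash
python3 - <<'E'
from h import *
print(ctrl.sense()['wrist_force']); go(.597,.0929,.0440,100.1)
E
```

```text
[0.56892089 0.23652221 0.60624332]
go [-0.  0. -0.] [ 0.8 -1.1  2. ]
```

Converted, -130 mm / 500 = -0.26, -85 mm / 500 = -0.17.

Request:
apply_moves(
  series=[
    [[0, 0, 0, 0.002, -0.002, 0.004, 22], [0, 0, 0, 0.002, -0.002, 0.004, 22], [0, 0, 0, 0.002, -0.002, 0.004, 40], [0, 0, 0, 0.002, -0.002, 0.004, 50], [0, 0, 0, 0.002, -0.002, 0.004, 50], [0, 0, 0, 0.002, -0.002, -0.06, 50], [0, 0, 0, 0.002, -0.002, -0.17, 60], [0, 0, 0, 0.08, -0.002, -0.26, 85]],
  ],
)

```text
t: 22.8
position: [0.5593, 0.0863, 0.1775]
orientation: [0.001, -0.088, 0.996, 0.0]
wrist_force: [0.1, 0.2, 0.3]
grip_width: 0.0761
finger_force: 0.0
```

Converted, 230 mm / 500 = 0.46, 200 mm / 500 = 0.4.

Request:
apply_moves(
  series=[
    [[0, 0, 0, 0.12, 0.08, -0.06, 85], [0, 0, 0, 0.24, 0.16, -0.12, 85], [0, 0, 0, 0.32, 0.24, -0.12, 85], [0, 0, 0, 0.4, 0.32, -0.12, 85], [0, 0, 0, 0.46, 0.4, -0.12, 85], [0, 0, 0, 0.46, 0.4, -0.12, 85]],
  ],
)

```text
t: 23.55
position: [0.2942, 0.2447, 0.2364]
orientation: [0.0, -0.091, 0.996, 0.0]
wrist_force: [0.4, -0.1, -0.2]
grip_width: 0.0849
finger_force: 0.0
```

```bash
python3 - <<'E'
from h import *
a=ctrl.snapshot('scene')[170:340,120:480]; b=ctrl.snapshot('top')[130:340,130:540]
A=cv2.resize(a,(620,293)); B=cv2.resize(b,(586,300)); o=np.zeros((593,620,3),np.uint8); o[:293]=A; o[293:,:586]=B
cv2.imwrite('pics/end.png',o); print(ctrl.sense()['t'])
E
```

```text
23.65
```

View pics/end.png

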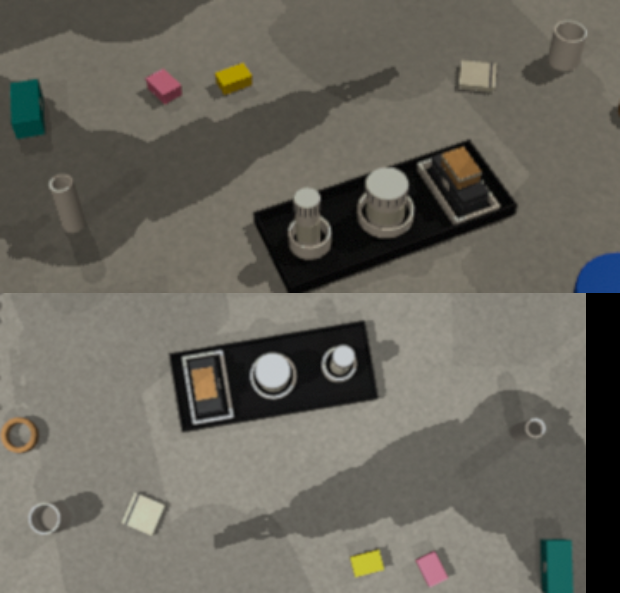

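Final view: the jar (273,375), the tube (341,362) and the slide box with the carton on its middle (205,384) are all in the tray. The open jar (45,518), open tube (536,428) and the decoys haven't moved. I'm handing in.

```bash
python3 -c "
from workcell import ctrl
print(ctrl.hand_in())"
```

```text
the job is handed in; nothing more can be done
None
```

The tray is packed as asked and handed in at about 24 s of the 102 s allowed: the jar and tube stand in their holders, the slide box lies flat in the pocket with the coverslip box on its middle, and the open jar and open tube were left alone; no verdict came back.

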